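# Load and lock a dowelling jig

## Robot

A 6-joint arm with a two-finger parallel gripper is mounted at the origin on a cart in front of the work surface, level with it; the furniture and walls round the work are solid. World frame = base frame: x ahead of the robot, y to its left, z up, the work surface at z = 0. Lengths are in m, angles in rad, forces in N, time in s.
With the tool pointing down it reaches from about 0.25 to 0.775 m from the base axis. Payload 4 kg.
Tool frame: the origin (TCP) lies midway between the tips of the shut fingers; the grasp point (between the pads) lies 19 mm behind it (grip_point_offset is the distance from the TCP to the grasp point, in m); z points along the fingers, y is the line along which they close (so a half turn about z gives the same grasp; the last joint's range is limited). The gripper opens to 94 mm and grips with 3 to 60 N. Pads are 16 mm wide; open, the fingers measure 119 mm over their backs; the gripper's body (75 mm by 177 mm) begins 78 mm behind the grasp point.
Start: joints at [1.215, 0.087, 1.371, -0, 1.684, -0.103], TCP at [0.138, 0.533, 0.206] pointing down, gripper open.
Joint ranges: [-3.1, 3.1], [-0.76, 2.03], [0.27, 2.55], [-1.08, 4.22], [0.17, 2.65], [-2.57, 2.57]. Speed limits (rad/s): [2.79, 2.79, 3.14, 3.14, 3.14, 3.14].

## Interface

Orientations are given as [roll, pitch, yaw] about the fixed x, y, z axes, in that order (R = Rz(yaw) Ry(pitch) Rx(roll)).
In Python, from bench import * gives the robot as it stands.
- The arm moves only by the tool carry_out, never from a script. Its argument "commands" is a list of rows, each a list of 6 numbers: the shift along the tool's x, y, z in m, then the turn, a rotation vector about the tool's x, y, z in rad. In form: [[tx, ty, tz, rx, ry, rz], ...]. A call has exactly 5 rows; each row is the pose to reach, as a shift and turn from the pose commanded when the call began, along the tool's axes at that moment; what a row does not reach only later rows make up. A row lasts 1/10 s, in which the tool goes at most 50 mm and 8.59 degrees, less where a joint would pass 70% of its speed; a pose out of reach is approached as far as the arm can. A call with a gripper value outside its range is refused whole. "jaw" is the opening, from 0 (shut) to 1 (fully open), set as the call begins (left out, the last holds). The fingers move at their own pace and stop on an object; the grip force is fixed at half the most. Time passes only in rows, so rows that repeat a pose let the fingers close, or fill a call up. It gives the time, the measured TCP pose, the force, the opening and the grip force at its end, in the units of the state.
- get_obs(): the state, without advancing time (a new reading comes with each control period).
- snapshot(name): name is "side" or "top" or "wrist"; returns a dict with "img" (420x560x3 uint8, red, green, blue), "range_z" (420x560 float32, m along the optical axis (not along the pixel's ray), 0 where there is no reading), "fx", "fy", "cx", "cy" (pixels), "R" (3x3) and "t" (3): a world point X has camera coordinates R X + t. Camera axes: x right, y down, z forward; pixel columns grow to the right and rows downward; lengths in m; the calibration is good to about 2 mm. A picture is of the moment at which its call begins.
- close_job(): hands the job in; it is judged then, once.
The state is a dict: "time": time; "joint_positions": joint angles; "qvel": joint speeds; "joint_torque": joint torques, N m; "tool_pos": TCP position; "ee_rot": TCP orientation; "wrist_force": force on the tool from outside, world axes, zero at the start; "wrist_torque": the same for the moment, N m; "width": finger opening in m; "finger_force": force on a finger pad.
Only numpy, scipy, OpenCV 4.12 (cv2) and the standard library are available. Lean on these libraries where they do the work, as an engineer would, in place of code of your own. Each camera call takes 0.05 s, during which the arm holds its last target. There are 200 camera calls.

## Task

Set up the dowelling jig with the long flat rail so that the rail's end can be drilled. The sliding tail stop is clamped too near the head block: loosen its T-knob, push the stop back, lay the rail flat on the bed, flush along the fence and with one end flush against the head block, then slide the stop up against the other end and turn the knob fully tight again. Leave the short thick offcut, the glue bottle and the try square where they are.

Things in the scene. Friction and masses are not known exactly. Their poses are not given: they have to be found in the camera images.
- jig: dowelling jig screwed to the bench: plywood base, its upper face (the bed) 18 mm over the bench; origin on its underside, base spans x -80 to +70, y -155 to +155 mm. Jig y runs along the fence, +x points to the fence, away from the robot; yaw within 0.2 rad. Fence: strip x +45 to +70, top at z 44. Head block: dark wood, two drill bushings, x -40 to +45, y -155 to -115 (at the right), top at z 60
- jig_corner (a point): the jig's inner corner on the bed, where the fence's face (plane x = 0 of this frame) meets the head block's face (plane y = 0); axes as the jig's. A rail that is home has its origin at x -25, y +65, z 0 mm here
- tail_stop (a joint): place of the sliding tail stop (m), 0 to 0.10: the gap between head block and stop is 80 mm plus this; it grows along the jig's +y. When free, 4 N push it. The stop is a dark wood block with a steel face, jig x -31 to +42, 60 mm along y, 44 mm high on the bed (top 62 mm over the bench), running in the aluminium track; the knob stands in its middle, 30 mm behind its face
- clamp_knob (a joint): angle of the T-knob (rad): 0 is fully tight with the T-bar along the jig's y; it grows as the knob is turned anticlockwise seen from above, to 1.9 at its end. Below 0.6 the clamp bites and locks the stop, above 0.6 the stop is free. 0.2 N m turn it
- knob_centre (a point): middle of the bar of the black T-knob on the tail stop, on the vertical turning axis, 85 mm over the bench; y axis along the bar. The bar is 84 mm long, 14 mm wide, 17 mm high (76 to 93 mm over the bench), with 14 mm of air between it and the stop's top; grip it from above or push one wing
- rail: the rail: a flat striped brown wooden offcut 50 mm (its x) by 130 mm (its y) by 18 mm thick, lying flat on the bench, 0.12 kg; origin: centre of its underside
- short_offcut: a shorter, thicker wooden offcut 45 x 90 x 28 mm, not to be used; origin: centre of its underside
- glue_bottle: white glue bottle with red nozzle, 60 mm across, 198 mm high, standing to the right; origin: centre of its underside
- try_square: try square with beech stock and steel blade, 222 x 126 x 19 mm, lying at the right; origin: centre of its underside

How it is judged:
By the outcome, as a careful person would: the job done as asked, in the order asked, and still so for the second after the job is handed in, with the robot touching nothing.
It also fails if it takes over 72 s, if anything falls off the work surface, if the arm or the gripper's body presses on something with over 40 N, if the wrist force passes 120 N, or if a joint passes its speed limit or range.

## Working session

There is one attempt and no reset: what is moved stays moved. The work goes in short steps, Python scripts to look and compute and a tool call to move; the robot and the scene stay as the last step left them, time stands still between calls to the robot, and variables do not carry over. Pictures are saved under pics/ and viewed, at most 10 in all, crops included, and the job is handed in when it is done.

Besides the shell and the picture viewer there is one more tool, called after "Call:" by a JSON object that holds its "fn" and its "kwargs", one argument or row to a line. carry_out: Moves the arm, as the interface text tells. Its arguments: {"type":"object","properties":{"commands":{"type":"array","items":{"type":"array","items":{"type":"number"}}},"jaw":{"type":"number"}},"required":["commands"]}

```bash
mkdir -p pics
cat > h.py <<'E'
from bench import *
import numpy as np, cv2
from scipy.spatial.transform import Rotation as Ro
def snap(n,f):
    s=snapshot(n); np.savez(f'pics/{f}.npz',**s); cv2.imwrite(f'pics/{f}.png',s['img'][:,:,::-1]); return s
def load(f): return dict(np.load(f'pics/{f}.npz'))
def px(s,u,v,z=None):
    """world point at pixel: by depth, or on plane z"""
    d=np.array([(u-s['cx'])/s['fx'],(v-s['cy'])/s['fy'],1.]); c=-s['R'].T@s['t']; r=s['R'].T@d
    return c+r*(s['range_z'][int(v),int(u)] if z is None else (z-c[2])/r[2])
E
python3 - <<'E'
from h import *
s=snap('top','top1'); snap('side','side1')
o=get_obs(); print(o['tool_pos'],o['ee_rot'],o['time'],o['wrist_force'])
print(-s['R'].T@s['t'], s['R'])
E
```

```text
[0.13740407 0.53206419 0.20444927] [-3.13965492e+00 -1.76042467e-04  2.88882402e+00] 0.1 [-0.47934387 -0.4883071   0.09437024]
[ 0.33823495 -0.08154606  1.35836214] [[ 0.00773095 -0.99993305 -0.00860929]
 [-0.98359082 -0.00605214 -0.18031213]
 [ 0.18024795  0.009862   -0.98357177]]
```

View pics/top1.png

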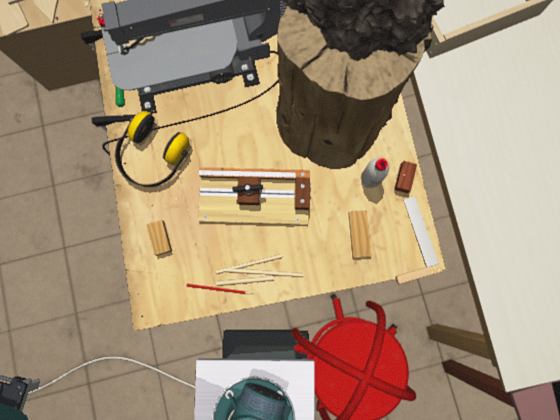

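View pics/side1.png

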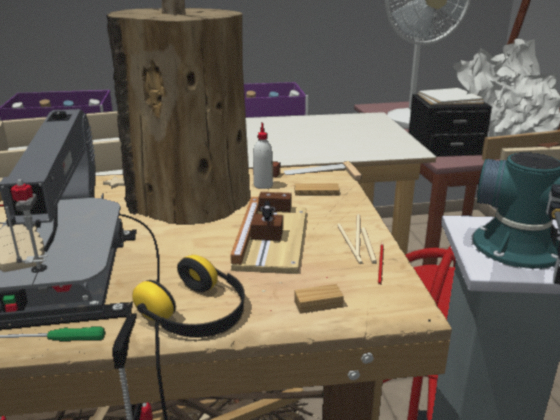

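Run:
```python
from h import *
s=load('top1'); print(s['fx'],s['cx'],s['cy'])
def pr(X):
    c=s['R']@np.array(X)+s['t']; return c[:2]/c[2]*s['fx']+[s['cx'],s['cy']]
print(pr([0,0,0]),pr([.138,.533,.2]))
im=s['img'][150:280,140:380,::-1]
cv2.imwrite('pics/c1.png',cv2.resize(im[:, 45:205][5:85],None,fx=5,fy=5,interpolation=cv2.INTER_CUBIC))
a=cv2.resize(s['img'][210:270,140:180,::-1],None,fx=8,fy=8,interpolation=cv2.INTER_CUBIC)
b=cv2.resize(s['img'][200:260,340:380,::-1],None,fx=8,fy=8,interpolation=cv2.INTER_CUBIC)
cv2.imwrite('pics/c2.png',np.hstack([a,b]))
for u,v in [(159,237),(360,233),(248,187),(220,208),(303,190),(404,178),(376,170)]: print((u,v),px(s,u,v))
```

```text
482.9376018722379 280.77452295569856 200.92908625800632
[253.34719049 419.37606364] [ 16.91562596 375.98311169]
(159, 237) [0.47814574 0.2675142  0.03061111]
(360, 233) [ 0.49416052 -0.28897375  0.0205474 ]
(248, 187) [0.60628741 0.01879621 0.09883444]
(220, 208) [0.56147127 0.10206534 0.02451549]
(303, 190) [ 0.60724232 -0.12930976  0.05897699]
(404, 178) [ 0.64741562 -0.41243355  0.03853907]
(376, 170) [ 0.6437716  -0.31487163  0.14287992]
```

View pics/c1.png

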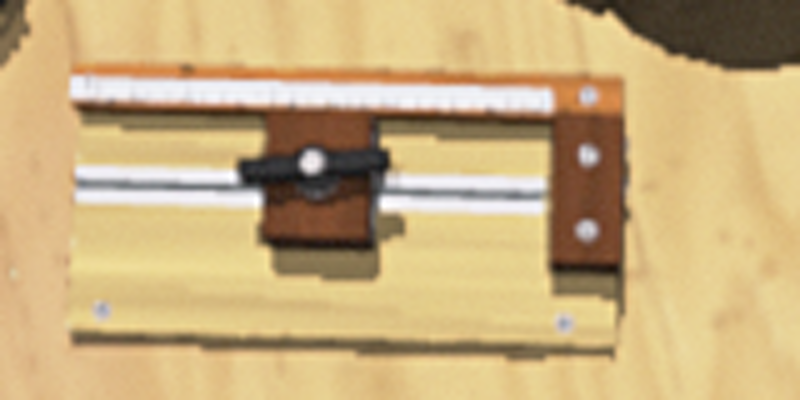

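View pics/c2.png

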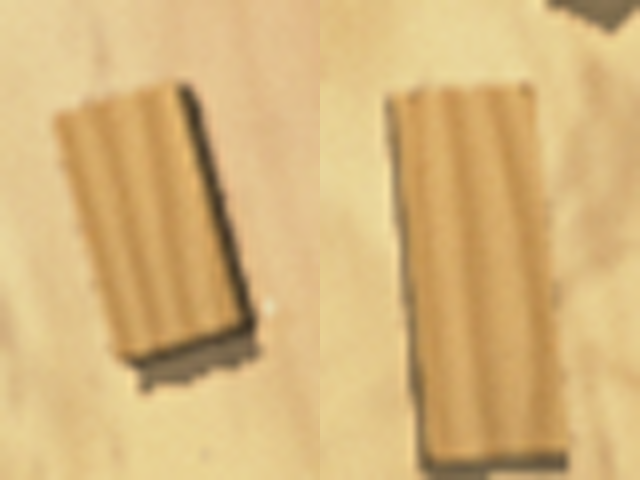

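```bash
cat >> h.py <<'E'
from scipy.optimize import least_squares
def fit(s,uv,local,z):
    """planar pose x,y,yaw from pixel corners"""
    P=np.array([px(s,u,v,h)[:2] for (u,v),h in zip(uv,z)]); L=np.array(local)
    f=lambda p:((np.array([[np.cos(p[2]),-np.sin(p[2])],[np.sin(p[2]),np.cos(p[2])]])@L.T).T+p[:2]-P).ravel()
    r=least_squares(f,[*P.mean(0),0.]); return r.x,np.round(r.fun.reshape(-1,2)*1e3,1)
E
python3 - <<'E'
from h import *
s=load('top1')
c=lambda p,o,k:[((u+.5)/k-.5+o[0],(v+.5)/k-.5+o[1]) for u,v in p]
uv=c([(553,267),(620,268),(622,78),(70,65),(70,332),(615,345),(553,116)],(185,155),5)
L=np.array([(-40,-115),(-40,-155),(70,-155),(70,155),(-80,155),(-80,-155),(45,-115)])/1e3
print('jig',fit(s,uv,L,[.06,.06,.044,.044,.018,.018,.06]))
uv=c([(388-320,95),(532-320,88),(567-320,457),(425-320,460)],(340,200),8)
L=np.array([(65,25),(65,-25),(-65,-25),(-65,25)])/1e3
print('rail',fit(s,uv,L,[.018]*4))
k=[px(s,*q,.093) for q in c([(240,168),(388,158),(313,162)],(185,155),5)]; print('knob',k)
print('steelface',px(s,*c([(377,243)],(185,155),5)[0],.062))
for q in [(240,75),(241,168),(313,150)]:
  pass
for u,v in [(282,130),(290,140),(300,150),(320,160),(335,164),(278,100)]: print((u,v),px(s,u,v).round(3))
E
```

```text
jig (array([ 0.60029018,  0.00831399, -0.01970829]), array([[ 1.2,  2.1],
       [ 0.7, -1.4],
       [ 0.2, -1.4],
       [ 0.5, -1.1],
       [-1.9,  2.9],
       [-2.6, -1.5],
       [ 1.8,  0.2]]))
rail (array([ 0.49237623, -0.2873579 ,  0.07150029]), array([[ 0.4, -0.5],
       [ 1.1,  0.1],
       [ 0.3, -0.2],
       [-1.9,  0.7]]))
knob [array([0.60400008, 0.06048035, 0.093     ]), array([ 0.60994447, -0.0187717 ,  0.093     ]), array([0.60751645, 0.02140611, 0.093     ])]
steelface [ 0.56915799 -0.01192587  0.062     ]
(282, 130) [ 0.778 -0.07   0.061]
(290, 140) [ 0.748 -0.093  0.065]
(300, 150) [ 0.725 -0.121  0.047]
(320, 160) [ 0.697 -0.178  0.044]
(335, 164) [ 0.686 -0.22   0.041]
(278, 100) [ 0.845 -0.059  0.116]
```

Call:
{"fn": "carry_out", "kwargs": {
  "commands": [
    [-0.041,-0.025,0,0,0,0.089],
    [-0.082,-0.05,0,0,0,0.178],
    [-0.123,-0.076,0,0,0,0.266],
    [-0.164,-0.101,0,0,0,0.355],
    [-0.205,-0.126,0,0,0,0.444]
  ],
  "jaw": 1
}}

```text
time: 0.6
tool_pos: [0.3052, 0.3576, 0.205]
ee_rot: [-3.141, -0.0, 2.442]
wrist_force: [1.6, 0.6, 1.0]
width: 0.0943
finger_force: 0.0
```

```bash
cat >> h.py <<'E'
def d(x,y,z,yaw):
    """shift/turn in tool axes from the measured pose to a pointing-down pose"""
    o=get_obs(); R=Ro.from_euler('xyz',o['ee_rot']); T=Ro.from_euler('xyz',[np.pi,0,yaw])
    p=np.array(o['tool_pos'])
    print('t',o['time'],'pos',p.round(4),'rpy',np.round(o['ee_rot'],4),'F',np.round(o['wrist_force'],1),'T',np.round(o['wrist_torque'],2),'w',round(float(o['width']),4),'j',np.round(o['joint_positions'],2))
    print('D',(R.inv().apply(np.array([x,y,z])-p)).round(4),(R.inv()*T).as_rotvec().round(4))
E
python3 -c "
from h import *
d(.605,.046,.2,1.646)"
```

```text
t 0.6 pos [0.3052 0.3576 0.205 ] rpy [-3.1412e+00 -1.0000e-04  2.4416e+00] F [1.6 0.6 1. ] T [-0.02 -0.06 -0.03] w 0.0943 j [ 0.74 -0.09  1.55  0.    1.68 -0.13]
D [-0.43   -0.0452  0.005 ] [-4.000e-04  1.000e-04  7.956e-01]
```

Call:
{"fn": "carry_out", "kwargs": {
  "commands": [
    [-0.048,-0.005,0,0,0,0.088],
    [-0.096,-0.01,0,0,0,0.177],
    [-0.143,-0.015,0.002,0,0,0.265],
    [-0.191,-0.02,0.004,0,0,0.354],
    [-0.239,-0.025,0.005,0,0,0.442]
  ]
}}

```text
time: 1.1
tool_pos: [0.4725, 0.185, 0.1999]
ee_rot: [-3.141, -0.0, 1.999]
wrist_force: [0.2, 1.6, -0.4]
width: 0.0941
finger_force: 0.0
```

```bash
python3 -c "
from h import *
d(.605,.046,.2,1.646)"
```

```text
t 1.1 pos [0.4725 0.185  0.1999] rpy [-3.1409e+00 -4.0000e-04  1.9990e+00] F [ 0.2  1.6 -0.4] T [-0.04  0.01  0.03] w 0.0941 j [ 0.26 -0.01  1.48  0.    1.67 -0.17]
D [-0.1814  0.0628 -0.0002] [-7.00e-04 -3.00e-04  3.53e-01]
```

Call:
{"fn": "carry_out", "kwargs": {
  "commands": [
    [-0.045,0.016,0,0,0,0.088],
    [-0.091,0.031,0,0,0,0.177],
    [-0.136,0.047,0,0,0,0.265],
    [-0.181,0.063,0,0,0,0.353],
    [-0.181,0.063,0,0,0,0.353]
  ]
}}

```text
time: 1.6
tool_pos: [0.6071, 0.0439, 0.1977]
ee_rot: [-3.139, 0.002, 1.642]
wrist_force: [0.4, 0.5, -1.2]
width: 0.0939
finger_force: 0.0
```

```bash
python3 -c "
from h import *
s=snap('wrist','w1')
print(s['fx'],-s['R'].T@s['t'])
d(.605,.046,.070,1.646)
cv2.imwrite('pics/w1b.png',cv2.resize(s['img'][:,:,::-1],(800,600)))"
```

```text
376.08876776169944 [0.60215225 0.12370501 0.37755845]
t 1.65 pos [0.6055 0.0464 0.1982] rpy [-3.1381e+00 -3.0000e-04  1.6461e+00] F [0.1 1.3 0.4] T [-0.07  0.09 -0.06] w 0.0943 j [-0.02  0.22  1.23 -0.    1.69 -0.09]
D [-4.000e-04 -1.000e-04  1.282e-01] [-0.0035 -0.0003  0.0001]
```

View pics/w1b.png

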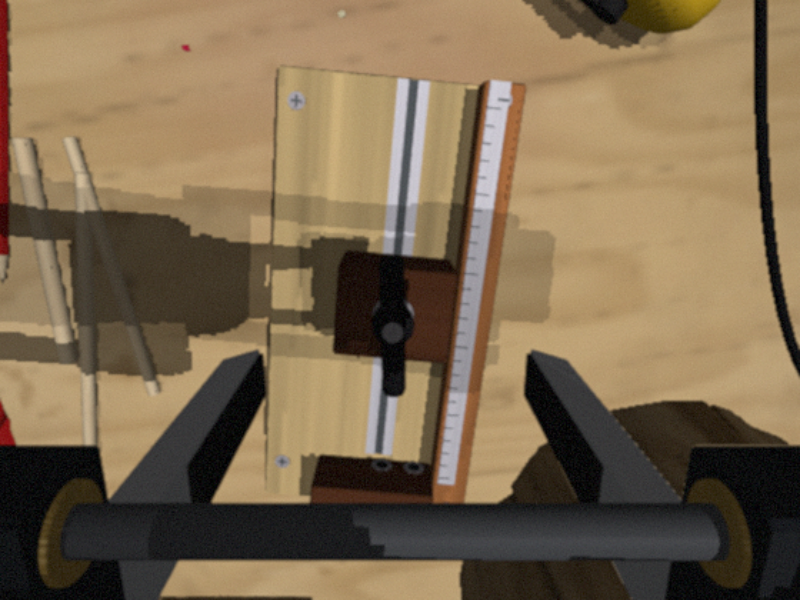

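Run:
```python
from h import *
s=load('w1'); k=800/560
q=lambda l:[((u+.5)/k-.5,(v+.5)/k-.5) for u,v in l]
L=np.array([(-80,155),(-80,-155),(70,155),(-40,-115),(45,155)])/1e3
print(fit(s,q([(279,67),(268,493),(525,84),(318,457),(484,82)]),L,[.018,.018,.044,.06,.044]))
print([px(s,*p,.093).round(4) for p in q([(390,255),(393.5,394),(384,320),(404,320)])])
print('stop face edge',[px(s,*p,.062).round(4) for p in q([(333,352),(445,362)])])
print('stop back edge',[px(s,*p,.062).round(4) for p in q([(346,252),(455,262)])])
print('head face',[px(s,*p,.06).round(4) for p in q([(318,457),(433,463)])])
```

```text
(array([ 0.60354997,  0.01227082, -0.01619532]), array([[ -0.1,   5.1],
       [ -0.2,   3.7],
       [  2. ,   4.7],
       [ -2.4, -19.1],
       [  0.8,   5.7]]))
[array([0.6029, 0.0653, 0.093 ]), array([ 0.6105, -0.0166,  0.093 ]), array([0.6021, 0.0283, 0.093 ]), array([0.6132, 0.0291, 0.093 ])]
stop face edge [array([ 0.5714, -0.0057,  0.062 ]), array([ 0.6424, -0.0073,  0.062 ])]
stop back edge [array([0.5766, 0.0589, 0.062 ]), array([0.6421, 0.0575, 0.062 ])]
head face [array([ 0.5641, -0.083 ,  0.06  ]), array([ 0.6417, -0.0819,  0.06  ])]
```

Run:
```python
from h import *
s=load('w1'); k=800/560
q=lambda l:[((u+.5)/k-.5,(v+.5)/k-.5) for u,v in l]
L=np.array([(-80,155),(-80,-155),(70,155),(-40,-115),(-40,-115),(45,155)])/1e3
p,r=fit(s,q([(279,67),(268,493),(525,84),(318,457),(311,489),(484,82)]),L,[.018,.018,.044,.018,.06,.044]);print(p,r)
```

```text
[ 0.60243557  0.0066568  -0.01713238] [[-1.1 -0.4]
 [-1.4 -1.9]
 [ 1.  -1. ]
 [ 1.4  2.7]
 [ 0.4  0.7]
 [-0.2  0. ]]
```

Call:
{"fn": "carry_out", "kwargs": {
  "commands": [
    [0,0,0.04,0,0,0],
    [0,0,0.08,0,0,0],
    [0,0,0.115,0,0,-0.005],
    [0,0,0.127,0,0,-0.009],
    [0,0,0.127,0,0,-0.009]
  ],
  "jaw": 0.5
}}

```text
time: 2.15
tool_pos: [0.6026, 0.0497, 0.0713]
ee_rot: [-3.137, -0.001, 1.66]
wrist_force: [0.7, -0.3, 0.6]
width: 0.0574
finger_force: 0.0
```

Call:
{"fn": "carry_out", "kwargs": {
  "commands": [
    [0,0,0,0,0,0],
    [0,0,0,0,0,0],
    [0,0,0,0,0,0],
    [0,0,0,0,0,0],
    [0,0,0,0,0,0]
  ],
  "jaw": 0
}}

```text
time: 2.65
tool_pos: [0.6052, 0.0487, 0.0743]
ee_rot: [3.14, 0.0, 1.659]
wrist_force: [0.2, 0.3, -0.0]
width: 0.0174
finger_force: 0.0
```

```bash
cat >> h.py <<'E'
def arc(cx,cy,r,a0,a1,n,psi0):
    """tool rows to follow knob bar from bar angle a0 to a1 (world, from +y) about (cx,cy) at radius r"""
    o=get_obs(); R=Ro.from_euler('xyz',o['ee_rot']); p=np.array(o['tool_pos'])
    for i in range(1,n+1):
        a=a0+(a1-a0)*i/n; w=np.array([-np.sin(a),np.cos(a)])-np.array([-np.sin(a0),np.cos(a0)])
        print(i,R.inv().apply([*(r*w),0]).round(4)[:2],round(-(a-a0),3))
E
python3 -c "
from h import *
d(.605,.047,.070,1.655)
p=get_obs()['tool_pos'];r=float(np.hypot(p[0]-.607,p[1]-.0225));print(r)
arc(.607,.0225,r,.085,1.285,10,0)"
```

```text
t 2.65 pos [0.6052 0.0487 0.0743] rpy [3.1403 0.     1.6587] F [ 0.2  0.3 -0. ] T [-0.02  0.02  0.04] w 0.0174 j [-0.01  0.27  1.42  0.    1.45 -0.1 ]
D [-0.0016 -0.0003  0.0043] [0.0013 0.     0.0037]
0.026233590621923715
1 [-0.0002 -0.0031] -0.12
2 [-0.0007 -0.0062] -0.24
3 [-0.0017 -0.0092] -0.36
4 [-0.0029 -0.0121] -0.48
5 [-0.0045 -0.0148] -0.6
6 [-0.0065 -0.0173] -0.72
7 [-0.0087 -0.0196] -0.84
8 [-0.0111 -0.0215] -0.96
9 [-0.0138 -0.0232] -1.08
10 [-0.0167 -0.0245] -1.2
```

Call:
{"fn": "carry_out", "kwargs": {
  "commands": [
    [0,0,0,0,0,0],
    [0,0,0,0,0,0],
    [0,0,0,0,0,0],
    [0,0,0,0,0,0],
    [0,0,0,0,0,0]
  ],
  "jaw": 0
}}

```text
time: 3.15
tool_pos: [0.6049, 0.0487, 0.074]
ee_rot: [3.141, 0.0, 1.659]
wrist_force: [-1.4, -0.0, 4.4]
width: 0.0141
finger_force: 30.0
```

Call:
{"fn": "carry_out", "kwargs": {
  "commands": [
    [0,-0.003,0,0,0,-0.12],
    [-0.001,-0.006,0,0,0,-0.24],
    [-0.0015,-0.009,0,0,0,-0.36],
    [-0.003,-0.012,0,0,0,-0.48],
    [-0.0045,-0.0145,0,0,0,-0.6]
  ]
}}

```text
time: 3.65
tool_pos: [0.5904, 0.0428, 0.074]
ee_rot: [-3.141, -0.0, 2.263]
wrist_force: [-2.7, -1.0, 5.1]
width: 0.0136
finger_force: 30.0
```

Call:
{"fn": "carry_out", "kwargs": {
  "commands": [
    [0,-0.003,0,0,0,-0.12],
    [-0.001,-0.006,0,0,0,-0.24],
    [-0.0015,-0.009,0,0,0,-0.36],
    [-0.003,-0.012,0,0,0,-0.48],
    [-0.0045,-0.0145,0,0,0,-0.6]
  ]
}}

```text
time: 4.15
tool_pos: [0.5817, 0.0298, 0.074]
ee_rot: [-3.141, -0.001, 2.863]
wrist_force: [-3.3, -2.0, 6.1]
width: 0.0135
finger_force: 30.0
```

```bash
python3 -c "
from h import *
p=get_obs()
y=.062
d(p['tool_pos'][0]+y*.018,p['tool_pos'][1]+y,.0735,p['ee_rot'][2])"
```

```text
t 4.15 pos [0.5817 0.0298 0.074 ] rpy [-3.1406e+00 -9.0000e-04  2.8632e+00] F [-3.3 -2.   6.1] T [-0.22  0.63 -0.13] w 0.0135 j [-0.05  0.22  1.48 -0.    1.44 -1.34]
D [0.016  0.0599 0.0005] [-0.001  -0.0009  0.    ]
```

Call:
{"fn": "carry_out", "kwargs": {
  "commands": [
    [0.003,0.012,0,0,0,0],
    [0.0065,0.024,0,0,0,0],
    [0.0095,0.036,0,0,0,0],
    [0.013,0.048,0,0,0,0],
    [0.016,0.06,0,0,0,0]
  ]
}}

```text
time: 4.65
tool_pos: [0.583, 0.0911, 0.074]
ee_rot: [-3.138, -0.001, 2.858]
wrist_force: [-4.7, -3.7, 6.9]
width: 0.0137
finger_force: 30.0
```

Call:
{"fn": "carry_out", "kwargs": {
  "commands": [
    [0,0,0,0,0,0],
    [0,0,0,0,0,0],
    [0,0,0,0,0,0],
    [0,0,-0.02,0,0,0],
    [0,0,-0.06,0,0,0]
  ],
  "jaw": 0.5
}}

```text
time: 5.15
tool_pos: [0.581, 0.0917, 0.1292]
ee_rot: [-3.138, -0.009, 2.858]
wrist_force: [1.2, -0.1, 0.3]
width: 0.0464
finger_force: 0.0
```

```bash
python3 -c "
from h import *
d(.492,-.287,.11,.0715)
snap('top','top2')"
```

```text
t 5.15 pos [0.581  0.0917 0.1292] rpy [-3.1384 -0.0092  2.8581] F [ 1.2 -0.1  0.3] T [ 0.02 -0.03 -0.05] w 0.0464 j [ 0.06  0.21  1.39  0.    1.56 -1.23]
D [-0.0206 -0.3884  0.0202] [-1.3600e-02  2.1000e-03  2.7865e+00]
```

```bash
python3 -c "
from h import *
d(.492,-.287,.13,3.213)
s=load('top2'); cv2.imwrite('pics/t2.png',cv2.resize(s['img'][150:270,180:380,::-1],None,fx=4,fy=4,interpolation=cv2.INTER_CUBIC))"
```

```text
t 5.2 pos [0.5863 0.0921 0.1402] rpy [3.1388 0.0076 2.8582] F [ 1.7 -0.8  4.8] T [ 0.05 -0.06 -0.01] w 0.0469 j [ 0.06  0.2   1.38  0.    1.56 -1.23]
D [-0.0154 -0.3903  0.0092] [ 0.0014  0.0081 -0.3548]
```

View pics/t2.png

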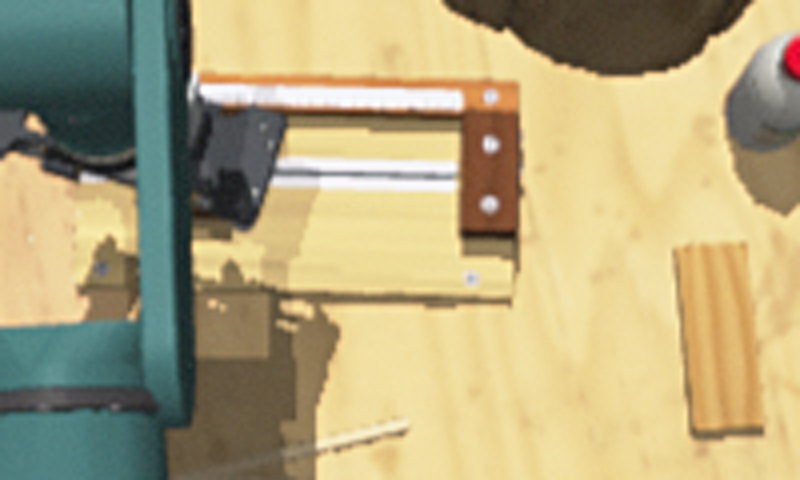

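Call:
{"fn": "carry_out", "kwargs": {
  "commands": [
    [-0.002,-0.045,0,0,0,-0.04],
    [-0.0035,-0.09,0,0,0,-0.08],
    [-0.005,-0.135,0,0,0,-0.12],
    [-0.007,-0.18,0,0,0,-0.16],
    [-0.009,-0.225,0,0,0,-0.2]
  ],
  "jaw": 0.9
}}

```text
time: 5.7
tool_pos: [0.5291, -0.1282, 0.1333]
ee_rot: [-3.141, 0.001, 3.06]
wrist_force: [1.3, 0.6, 0.8]
width: 0.0826
finger_force: 0.0
```

```bash
python3 -c "
from h import *
d(.492,-.287,.13,3.213)"
```

```text
t 5.7 pos [ 0.5291 -0.1282  0.1333] rpy [-3.1415e+00  9.0000e-04  3.0602e+00] F [1.3 0.6 0.8] T [-0.02 -0.03  0.02] w 0.0826 j [-0.34  0.1   1.5   0.    1.54 -1.83]
D [ 0.024  -0.1613  0.0032] [-0.0002  0.0008 -0.1528]
```

Call:
{"fn": "carry_out", "kwargs": {
  "commands": [
    [0.006,-0.04,0,0,0,-0.038],
    [0.012,-0.08,0,0,0,-0.076],
    [0.018,-0.121,0,0,0,-0.115],
    [0.024,-0.161,0,0,0,-0.153],
    [0.024,-0.161,0,0,0,-0.153]
  ]
}}

```text
time: 6.2
tool_pos: [0.4908, -0.2897, 0.1328]
ee_rot: [-3.14, -0.001, -3.078]
wrist_force: [0.3, 0.9, 0.2]
width: 0.0845
finger_force: 0.0
```

```bash
python3 -c "
from h import *
s=snap('wrist','w2')
d(.492,-.287,.004,3.213)
cv2.imwrite('pics/w2b.png',cv2.resize(s['img'][:,:,::-1],(800,600)))"
```

```text
t 6.25 pos [ 0.4915 -0.2872  0.1329] rpy [ 3.1414e+00 -1.0000e-04 -3.0763e+00] F [ 0.   0.3 -0.5] T [ 0.05  0.02 -0.04] w 0.085 j [-0.63  0.15  1.44  0.    1.55 -2.26]
D [-5.000e-04  1.000e-04  1.289e-01] [ 0.0002 -0.0001 -0.0061]
```

View pics/w2b.png

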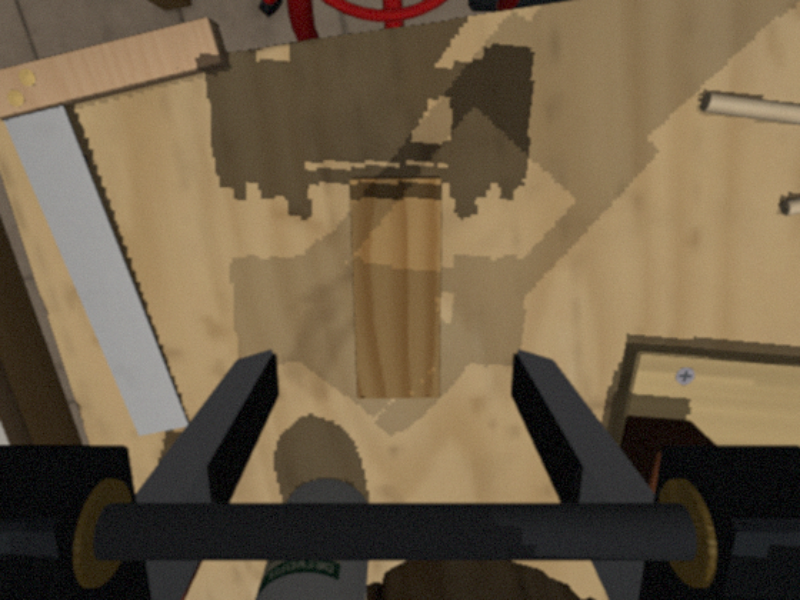

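Call:
{"fn": "carry_out", "kwargs": {
  "commands": [
    [0,0,0.04,0,0,-0.006],
    [0,0,0.08,0,0,-0.006],
    [0,0,0.11,0,0,-0.006],
    [0,0,0.123,0,0,-0.006],
    [0,0,0.128,0,0,-0.006]
  ]
}}

```text
time: 6.75
tool_pos: [0.4919, -0.2832, 0.0038]
ee_rot: [3.139, -0.002, -3.065]
wrist_force: [-0.2, 0.5, -0.1]
width: 0.0846
finger_force: 0.0
```

Call:
{"fn": "carry_out", "kwargs": {
  "commands": [
    [0,0,0,0,0,0],
    [0,0,0,0,0,0],
    [0,0,0,0,0,0],
    [0,0,0,0,0,0],
    [0,0,0,0,0,0]
  ],
  "jaw": 0.4
}}

```text
time: 7.25
tool_pos: [0.4932, -0.2855, 0.0067]
ee_rot: [-3.139, 0.002, -3.065]
wrist_force: [0.1, -0.8, 2.1]
width: 0.0496
finger_force: 30.0
```

Call:
{"fn": "carry_out", "kwargs": {
  "commands": [
    [0,0,0,0,0,0],
    [0,0,-0.02,0,0,0],
    [0,0,-0.05,0,0,0],
    [0,0,-0.09,0,0,0],
    [0,0,-0.12,0,0,0]
  ]
}}

```text
time: 7.75
tool_pos: [0.4924, -0.2845, 0.127]
ee_rot: [3.141, 0.0, -3.065]
wrist_force: [0.3, -0.6, -1.3]
width: 0.0494
finger_force: 30.0
```

```bash
python3 -c "
from h import *
d(.602,-.04,.12,1.553)"
```

```text
t 7.75 pos [ 0.4924 -0.2845  0.127 ] rpy [ 3.1413e+00  3.0000e-04 -3.0654e+00] F [ 0.3 -0.6 -1.3] T [ 0.03 -0.04  0.03] w 0.0494 j [-0.62  0.16  1.45  0.    1.53 -2.27]
D [-0.1279  0.2354  0.0071] [ 5.0000e-04 -0.0000e+00  1.6648e+00]
```

Call:
{"fn": "carry_out", "kwargs": {
  "commands": [
    [-0.01,0.022,0,0,0,0.14],
    [-0.02,0.044,0,0,0,0.28],
    [-0.032,0.066,0,0,0,0.42],
    [-0.042,0.088,0,0,0,0.56],
    [-0.053,0.11,0,0,0,0.7]
  ]
}}

```text
time: 8.25
tool_pos: [0.5365, -0.1697, 0.1246]
ee_rot: [3.142, -0.002, 2.512]
wrist_force: [0.3, -0.3, -1.3]
width: 0.0499
finger_force: 30.0
```

```bash
python3 -c "
from h import *
d(.598,-.034,.12,1.553)"
```

```text
t 8.25 pos [ 0.5365 -0.1697  0.1246] rpy [ 3.1416e+00 -2.0000e-03  2.5118e+00] F [ 0.3 -0.3 -1.3] T [ 0.01 -0.04  0.02] w 0.0499 j [-0.41  0.15  1.47  0.    1.53 -1.35]
D [0.0302 0.1459 0.0047] [-9.000e-04 -1.900e-03  9.588e-01]
```

Call:
{"fn": "carry_out", "kwargs": {
  "commands": [
    [0.004,0.021,0,0,0,0.137],
    [0.009,0.042,0,0,0,0.274],
    [0.013,0.063,0,0,0,0.411],
    [0.017,0.084,0,0,0,0.548],
    [0.022,0.105,0,0,0,0.685]
  ]
}}

```text
time: 8.75
tool_pos: [0.58, -0.0718, 0.1245]
ee_rot: [-3.14, -0.001, 1.827]
wrist_force: [0.0, -1.2, -0.6]
width: 0.0498
finger_force: 30.0
```

```bash
python3 -c "
from h import *
d(.598,-.034,.12,1.553)"
```

```text
t 8.75 pos [ 0.58   -0.0718  0.1245] rpy [-3.1400e+00 -1.3000e-03  1.8271e+00] F [ 0.  -1.2 -0.6] T [-0.09  0.01  0.02] w 0.0498 j [-0.22  0.19  1.41  0.    1.54 -0.48]
D [0.032  0.027  0.0045] [-0.0018 -0.0011  0.2741]
```

Call:
{"fn": "carry_out", "kwargs": {
  "commands": [
    [0.016,0.013,0,0,0,0.137],
    [0.032,0.027,0,0,0,0.274],
    [0.032,0.027,0.02,0,0,0.274],
    [0.032,0.027,0.04,0,0,0.274],
    [0.032,0.027,0.045,0,0,0.274]
  ]
}}

```text
time: 9.25
tool_pos: [0.5957, -0.0342, 0.0768]
ee_rot: [-3.135, -0.001, 1.559]
wrist_force: [-1.0, 0.9, -0.7]
width: 0.0498
finger_force: 30.0
```

```bash
python3 -c "
from h import *
s=snap('wrist','w3')
d(.598,-.034,.024,1.553)
cv2.imwrite('pics/w3b.png',cv2.resize(s['img'][:,:,::-1],(800,600)))"
```

```text
t 9.3 pos [ 0.596  -0.0345  0.0771] rpy [-3.1353e+00 -1.2000e-03  1.5589e+00] F [-0.6 -0.6 -1.1] T [-0.09  0.08 -0.02] w 0.05 j [-0.15  0.25  1.44  0.    1.46 -0.14]
D [0.0004 0.0024 0.0531] [-0.0063 -0.0012  0.0059]
```

View pics/w3b.png

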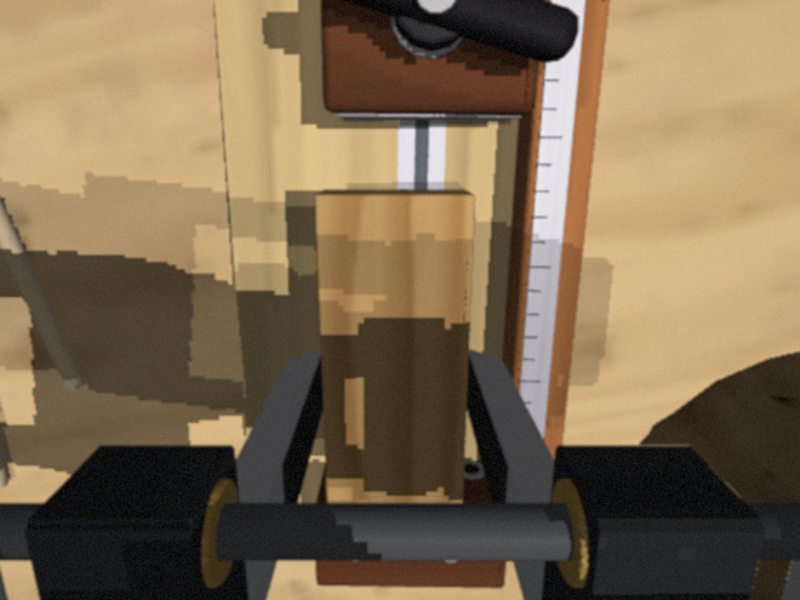

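Run:
```python
from h import *
s=load('w3'); k=800/560
q=lambda u,v:((u+.5)/k-.5,(v+.5)/k-.5)
for n,u,v,z in [('railR',471,196,.0885),('railR2',464,440,.0885),('railL',318,196,.0885),('fence',548,60,.044),('fence',533,180,.044),('fence',521,350,.044),('stopface',330,110,.062),('stopface',530,115,.062),('rail end',390,193,.0885)]:
    print(n,px(s,*q(u,v),z).round(4), s['range_z'][int(q(u,v)[1]),int(q(u,v)[0])])
```

```text
railR [0.6203 0.0295 0.0885] 0.16601661
railR2 [ 0.6202 -0.0553  0.0885] 0.18818922
railL [0.573  0.0301 0.0885] 0.16539572
fence [0.653  0.0741 0.044 ] 0.15721807
fence [0.65   0.0312 0.044 ] 0.20687446
fence [ 0.649  -0.0392  0.044 ] 0.22646612
stopface [0.5747 0.0568 0.062 ] 0.18533379
stopface [0.6433 0.0543 0.062 ] 0.206238
rail end [0.5953 0.0307 0.0885] 0.1705436
```

Call:
{"fn": "carry_out", "kwargs": {
  "commands": [
    [0,0,0.02,-0.003,0,0],
    [0,0,0.038,-0.003,0,0],
    [0,0,0.047,-0.003,0,0],
    [0,0,0.052,-0.003,0,0],
    [0,0,0.053,-0.003,0,0]
  ]
}}

```text
time: 9.8
tool_pos: [0.5982, -0.0351, 0.0275]
ee_rot: [3.139, -0.0, 1.559]
wrist_force: [-0.1, 0.7, -1.5]
width: 0.0495
finger_force: 30.0
```

```bash
python3 -c "
from h import *
d(.598,-.042,.023,1.553)"
```

```text
t 9.8 pos [ 0.5982 -0.0351  0.0275] rpy [ 3.1387e+00 -2.0000e-04  1.5585e+00] F [-0.1  0.7 -1.5] T [-0.05  0.07  0.  ] w 0.0495 j [-0.15  0.29  1.49  0.    1.35 -0.14]
D [-0.0069 -0.0001  0.0045] [ 0.0029 -0.0002  0.0055]
```

Call:
{"fn": "carry_out", "kwargs": {
  "commands": [
    [0,0,0.003,0,0,0.005],
    [-0.002,0,0.003,0,0,0.005],
    [-0.004,0,0.003,0,0,0.005],
    [-0.006,0,0.003,0,0,0.005],
    [-0.007,0,0.003,0,0,0.005]
  ]
}}

```text
time: 10.3
tool_pos: [0.5985, -0.0414, 0.0249]
ee_rot: [3.138, -0.002, 1.553]
wrist_force: [0.1, 4.6, -0.2]
width: 0.0498
finger_force: 30.0
```

Call:
{"fn": "carry_out", "kwargs": {
  "commands": [
    [-0.001,0,0,0,0,0],
    [-0.002,0,0,0,0,0],
    [-0.002,0,0,0,0,0],
    [-0.002,0,0,0,0,0],
    [-0.002,0,0,0,0,0]
  ]
}}

```text
time: 10.8
tool_pos: [0.5985, -0.0415, 0.0249]
ee_rot: [3.138, -0.004, 1.554]
wrist_force: [0.5, 6.8, 0.6]
width: 0.0497
finger_force: 30.0
```

Call:
{"fn": "carry_out", "kwargs": {
  "commands": [
    [0.001,0,0,0,0,0],
    [0.001,0,0,0,0,0],
    [0.001,0,0,0,0,0],
    [0.001,0,-0.015,0,0,0],
    [0.001,0,-0.05,0,0,0]
  ],
  "jaw": 0.68
}}

```text
time: 11.3
tool_pos: [0.5952, -0.043, 0.0719]
ee_rot: [-3.137, -0.001, 1.553]
wrist_force: [0.3, -0.5, 0.6]
width: 0.0639
finger_force: 0.0
```

Call:
{"fn": "carry_out", "kwargs": {
  "commands": [
    [0,-0.03,0,0,0,0],
    [0,-0.057,0,0,0,0],
    [0,-0.057,0,0,0,0],
    [0,-0.057,0.015,0,0,0],
    [0,-0.057,0.03,0,0,0]
  ],
  "jaw": 0
}}

```text
time: 11.8
tool_pos: [0.5423, -0.0424, 0.0443]
ee_rot: [3.136, 0.0, 1.554]
wrist_force: [0.6, -0.5, -0.7]
width: 0.0272
finger_force: 0.0
```

```bash
python3 -c "
from h import *
d(.558,-.042,.0255,1.553)"
```

```text
t 11.8 pos [ 0.5423 -0.0424  0.0443] rpy [3.1359e+00 4.0000e-04 1.5536e+00] F [ 0.6 -0.5 -0.7] T [-0.07  0.09 -0.  ] w 0.0272 j [-0.18  0.16  1.62  0.    1.36 -0.17]
D [0.0007 0.0156 0.0188] [0.0057 0.0004 0.0006]
```

Call:
{"fn": "carry_out", "kwargs": {
  "commands": [
    [0,0,0,0,0,0],
    [0,0,0.003,0,0,0],
    [0,0,0.008,0,0,0],
    [0,0,0.013,0,0,0],
    [0,0,0.018,0,0,0]
  ],
  "jaw": 0
}}

```text
time: 12.3
tool_pos: [0.5413, -0.042, 0.026]
ee_rot: [3.138, -0.0, 1.554]
wrist_force: [-0.6, 0.2, -0.2]
width: 0.0008
finger_force: 0.0
```

Call:
{"fn": "carry_out", "kwargs": {
  "commands": [
    [0,0.006,0,0,0,0],
    [0,0.012,0,0,0,0],
    [0,0.018,0,0,0,0],
    [0,0.024,0,0,0,0],
    [0,0.03,0,0,0,0]
  ]
}}

```text
time: 12.8
tool_pos: [0.5715, -0.0426, 0.0267]
ee_rot: [3.139, 0.0, 1.554]
wrist_force: [-2.0, 0.7, 2.7]
width: 0.0004
finger_force: 1.1
```

Call:
{"fn": "carry_out", "kwargs": {
  "commands": [
    [0,0.003,0,0,0,0],
    [0,0.006,0,0,0,0],
    [0,0.009,0,0,0,0],
    [0,0.011,0,0,0,0],
    [0,0.013,0,0,0,0]
  ]
}}

```text
time: 13.3
tool_pos: [0.5838, -0.0426, 0.0263]
ee_rot: [3.14, -0.0, 1.554]
wrist_force: [-4.9, 0.2, 2.2]
width: 0.0005
finger_force: 2.4
```

Call:
{"fn": "carry_out", "kwargs": {
  "commands": [
    [0,0.001,0,0,0,0],
    [0,0.002,0,0,0,0],
    [0,0.003,0,0,0,0],
    [0,0.004,0,0,0,0],
    [0,0.004,0,0,0,0]
  ]
}}

```text
time: 13.8
tool_pos: [0.5839, -0.0425, 0.0262]
ee_rot: [-3.135, -0.0, 1.554]
wrist_force: [-11.8, 0.2, 7.4]
width: 0.0004
finger_force: 5.8
```

Call:
{"fn": "carry_out", "kwargs": {
  "commands": [
    [0,-0.02,0,0,0,0],
    [0,-0.025,-0.02,0,0,0],
    [0,-0.025,-0.05,0,0,0],
    [0,-0.025,-0.08,0,0,-0.13],
    [0,-0.025,-0.11,0,0,-0.26]
  ]
}}

```text
time: 14.3
tool_pos: [0.5631, -0.0424, 0.1376]
ee_rot: [3.137, 0.001, 1.819]
wrist_force: [0.3, 0.9, -0.9]
width: 0.0005
finger_force: 0.0
```

```bash
python3 -c "
from h import *
d(.582,.0915,.135,2.858)
s=snap('wrist','w4')
k=800/560
cv2.imwrite('pics/w4b.png',cv2.resize(s['img'][:,:,::-1],(800,600)))"
```

```text
t 14.3 pos [ 0.5631 -0.0424  0.1376] rpy [3.137e+00 1.300e-03 1.819e+00] F [ 0.3  0.9 -0.9] T [-0.03  0.03 -0.01] w 0.0005 j [-0.18  0.14  1.45  0.    1.55 -0.42]
D [0.1252 0.0512 0.0026] [ 0.0035  0.0035 -1.039 ]
```

View pics/w4b.png

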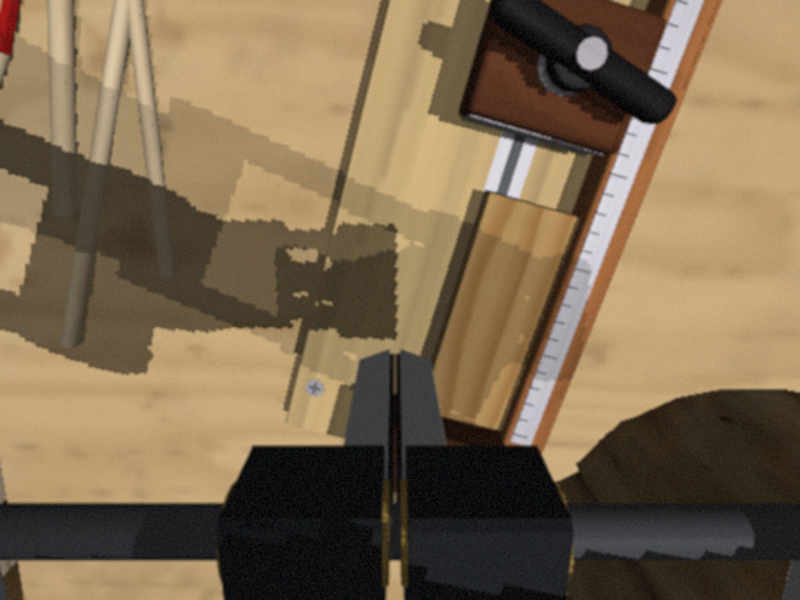

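Call:
{"fn": "carry_out", "kwargs": {
  "commands": [
    [0.025,0.01,0,0,0,-0.14],
    [0.05,0.02,0,0,0,-0.28],
    [0.075,0.03,0,0,0,-0.42],
    [0.1,0.04,0,0,0,-0.56],
    [0.125,0.051,0,0,0,-0.7]
  ],
  "jaw": 0.5
}}

```text
time: 14.85
tool_pos: [0.5828, 0.0923, 0.1362]
ee_rot: [3.139, 0.004, 2.518]
wrist_force: [0.5, -1.7, -0.0]
width: 0.0372
finger_force: 0.0
```

```bash
python3 -c "
from h import *
d(.582,.0915,.072,2.858)"
```

```text
t 14.85 pos [0.5828 0.0923 0.1362] rpy [3.1387 0.0036 2.5183] F [ 0.5 -1.7 -0. ] T [ 0.01 -0.04 -0.02] w 0.0372 j [ 0.06  0.2   1.39 -0.    1.56 -0.89]
D [ 0.0004 -0.0013  0.0642] [ 0.0023  0.0041 -0.3397]
```

Call:
{"fn": "carry_out", "kwargs": {
  "commands": [
    [0,-0.001,0,0.002,0.002,-0.14],
    [0,-0.001,0.0,0.002,0.002,-0.28],
    [0,-0.001,0.02,0.002,0.002,-0.34],
    [0,-0.001,0.045,0.002,0.002,-0.34],
    [0,-0.001,0.063,0.002,0.002,-0.34]
  ],
  "jaw": 0.5
}}

```text
time: 15.35
tool_pos: [0.5818, 0.0905, 0.0717]
ee_rot: [-3.141, 0.001, 2.853]
wrist_force: [-0.4, -0.5, 0.3]
width: 0.0471
finger_force: 0.0
```

Call:
{"fn": "carry_out", "kwargs": {
  "commands": [
    [0,0,0,0,0,0],
    [0,0,0,0,0,0],
    [0,0,0,0,0,0],
    [0,0,0,0,0,0],
    [0,0,0,0,0,0]
  ],
  "jaw": 0
}}

```text
time: 15.85
tool_pos: [0.5836, 0.0915, 0.0751]
ee_rot: [3.139, 0.005, 2.854]
wrist_force: [2.3, 3.9, 2.0]
width: 0.0138
finger_force: 30.0
```

Call:
{"fn": "carry_out", "kwargs": {
  "commands": [
    [0,0,0,0,0,0],
    [0,0,0,0,0,0],
    [0,0,0,0,0,0],
    [0,0,0,0,0,0],
    [0,0,0,0,0,0]
  ],
  "jaw": 0
}}

```text
time: 16.35
tool_pos: [0.5835, 0.091, 0.075]
ee_rot: [3.14, 0.005, 2.854]
wrist_force: [3.8, 3.1, 2.2]
width: 0.0137
finger_force: 30.0
```

```bash
python3 -c "
from h import *
p=get_obs()
y=-.026
d(p['tool_pos'][0]-y*-.018,p['tool_pos'][1]+y,p['tool_pos'][2],p['ee_rot'][2])"
```

```text
t 16.35 pos [0.5835 0.091  0.075 ] rpy [3.1398 0.0049 2.8541] F [3.8 3.1 2.2] T [ 0.63 -0.71  0.1 ] w 0.0137 j [ 0.06  0.23  1.47 -0.    1.44 -1.22]
D [-0.0069 -0.0251 -0.    ] [0.0017 0.0049 0.    ]
```

Call:
{"fn": "carry_out", "kwargs": {
  "commands": [
    [-0.0015,-0.005,0,0,0,0],
    [-0.003,-0.01,0,0,0,0],
    [-0.0045,-0.0155,0,0,0,0],
    [-0.006,-0.0205,0,0,0,0],
    [-0.0065,-0.024,0,0,0,0]
  ]
}}

```text
time: 16.85
tool_pos: [0.583, 0.0653, 0.075]
ee_rot: [3.141, 0.005, 2.854]
wrist_force: [5.1, 3.4, 4.1]
width: 0.0138
finger_force: 30.0
```

Call:
{"fn": "carry_out", "kwargs": {
  "commands": [
    [-0.0003,-0.001,0,0,0,0],
    [-0.0006,-0.002,0,0,0,0],
    [-0.0008,-0.003,0,0,0,0],
    [-0.0008,-0.003,0,0,0,0],
    [-0.0008,-0.003,0,0,0,0]
  ]
}}

```text
time: 17.35
tool_pos: [0.5829, 0.0622, 0.075]
ee_rot: [3.141, 0.005, 2.854]
wrist_force: [4.7, 3.1, 4.8]
width: 0.0139
finger_force: 30.0
```

Call:
{"fn": "carry_out", "kwargs": {
  "commands": [
    [-0.0003,-0.001,0,0,0,0],
    [-0.0006,-0.002,0,0,0,0],
    [-0.0008,-0.003,0,0,0,0],
    [-0.0008,-0.003,0,0,0,0],
    [-0.0008,-0.003,0,0,0,0]
  ]
}}

```text
time: 17.85
tool_pos: [0.5829, 0.0607, 0.075]
ee_rot: [3.138, 0.005, 2.854]
wrist_force: [5.1, 5.4, 4.7]
width: 0.0137
finger_force: 30.0
```

Call:
{"fn": "carry_out", "kwargs": {
  "commands": [
    [-0.0003,-0.001,0,0,0,0],
    [-0.0006,-0.002,0,0,0,0],
    [-0.0008,-0.003,0,0,0,0],
    [-0.0008,-0.003,0,0,0,0],
    [-0.0008,-0.003,0,0,0,0]
  ]
}}

```text
time: 18.35
tool_pos: [0.5828, 0.0604, 0.075]
ee_rot: [3.133, 0.003, 2.856]
wrist_force: [4.8, 12.2, 3.9]
width: 0.0135
finger_force: 30.0
```

Call:
{"fn": "carry_out", "kwargs": {
  "commands": [
    [0,0.003,0,0,0,0.12],
    [-0.001,0.006,0,0,0,0.24],
    [-0.0015,0.009,0,0,0,0.36],
    [-0.003,0.012,0,0,0,0.48],
    [-0.0045,0.0145,0,0,0,0.6]
  ]
}}

```text
time: 18.85
tool_pos: [0.5909, 0.0731, 0.0751]
ee_rot: [3.134, -0.002, 2.251]
wrist_force: [5.4, 11.2, 5.5]
width: 0.0138
finger_force: 30.2
```

Call:
{"fn": "carry_out", "kwargs": {
  "commands": [
    [0,0.003,0,0,0,0.12],
    [-0.001,0.006,0,0,0,0.24],
    [-0.0015,0.009,0,0,0,0.36],
    [-0.003,0.012,0,0,0,0.48],
    [-0.0045,0.0145,0,0,0,0.6]
  ]
}}

```text
time: 19.35
tool_pos: [0.6052, 0.0792, 0.0751]
ee_rot: [3.136, -0.007, 1.651]
wrist_force: [4.8, 12.9, 4.5]
width: 0.0136
finger_force: 30.1
```

```bash
python3 -c "
from h import *
d(.607,.0225,.074,1.553)"
```

```text
t 19.35 pos [0.6052 0.0792 0.0751] rpy [ 3.1357 -0.007   1.6515] F [ 4.8 12.9  4.5] T [ 2.15 -0.91  0.35] w 0.0136 j [ 0.03  0.27  1.42  0.01  1.45 -0.05]
D [-0.0567 -0.0028  0.0007] [ 0.0055 -0.0073  0.0985]
```

Call:
{"fn": "carry_out", "kwargs": {
  "commands": [
    [0,0.001,0,0,0,0.04],
    [0,0.002,0,0,0,0.08],
    [0,0.003,0,0,0,0.11],
    [0,0.004,0,0,0,0.13],
    [0,0.004,0,0,0,0.13]
  ]
}}

```text
time: 19.85
tool_pos: [0.6084, 0.0793, 0.0751]
ee_rot: [3.138, -0.007, 1.526]
wrist_force: [2.5, 11.9, 5.7]
width: 0.0137
finger_force: 30.1
```

Call:
{"fn": "carry_out", "kwargs": {
  "commands": [
    [0,0.001,0,0,0,0.02],
    [0,0.002,0,0,0,0.03],
    [0,0.002,0,0,0,0.03],
    [0,0.002,0,0,0,0.03],
    [0,0.002,0,0,0,0.03]
  ]
}}

```text
time: 20.35
tool_pos: [0.6086, 0.0793, 0.075]
ee_rot: [-3.141, -0.007, 1.497]
wrist_force: [-1.6, 11.7, 8.6]
width: 0.0137
finger_force: 30.6
```

```bash
python3 -c "
from h import *
d(.607,.0225,.074,1.553)"
```

```text
t 20.35 pos [0.6086 0.0793 0.075 ] rpy [-3.1407 -0.0068  1.4972] F [-1.6 11.7  8.6] T [2.11 0.21 0.5 ] w 0.0137 j [0.03 0.28 1.4  0.01 1.46 0.11]
D [-0.0568  0.0026  0.0007] [-0.0007 -0.0068 -0.0558]
```

Call:
{"fn": "carry_out", "kwargs": {
  "commands": [
    [0,0.001,0,0,0,0],
    [0,0.002,0,0,0,0],
    [0,0.003,0,0,0,0],
    [0,0.004,0,0,0,0],
    [0,0.004,0,0,0,0]
  ]
}}

```text
time: 20.85
tool_pos: [0.6087, 0.0792, 0.0748]
ee_rot: [-3.131, -0.006, 1.497]
wrist_force: [-10.1, 11.9, 13.3]
width: 0.0145
finger_force: 30.2
```

Call:
{"fn": "carry_out", "kwargs": {
  "commands": [
    [0.001,-0.003,0,0,0,-0.04],
    [0.002,-0.006,0,0,0,-0.04],
    [0.002,-0.006,0,0,0,-0.04],
    [0.002,-0.006,0,0,0,-0.04],
    [0.002,-0.006,0,0,0,-0.04]
  ]
}}

```text
time: 21.35
tool_pos: [0.6083, 0.0792, 0.075]
ee_rot: [3.139, -0.003, 1.535]
wrist_force: [2.1, 8.3, 6.8]
width: 0.0138
finger_force: 29.9
```

Call:
{"fn": "carry_out", "kwargs": {
  "commands": [
    [0,0,0,0,0,0],
    [0,0,0,0,0,0],
    [0,0,-0.01,0,0,0],
    [0,0,-0.05,0,0,0],
    [0,0,-0.1,0,0,0]
  ],
  "jaw": 0.5
}}

```text
time: 21.85
tool_pos: [0.6049, 0.076, 0.1709]
ee_rot: [-3.133, 0.003, 1.533]
wrist_force: [0.5, -0.2, 0.3]
width: 0.0463
finger_force: 0.0
```

Call:
{"fn": "carry_out", "kwargs": {
  "commands": [
    [-0.01,-0.02,-0.01,0,0,0],
    [-0.02,-0.02,-0.01,0,0,0],
    [-0.03,-0.02,-0.01,0,0,0],
    [-0.03,-0.02,-0.01,0,0,0],
    [-0.03,-0.02,-0.01,0,0,0]
  ],
  "jaw": 1
}}

```text
time: 22.35
tool_pos: [0.5858, 0.0473, 0.1811]
ee_rot: [-3.138, 0.001, 1.533]
wrist_force: [0.2, 0.6, -0.4]
width: 0.0838
finger_force: 0.0
```

```bash
python3 -c "
from h import *
s=snap('wrist','w5')
d(.607,.0225,.074,1.553)
cv2.imwrite('pics/w5b.png',cv2.resize(s['img'][:,:,::-1],(800,600)))"
```

```text
t 22.4 pos [0.5859 0.0476 0.1814] rpy [-3.1384e+00  7.0000e-04  1.5333e+00] F [-1.3  0.8  0.1] T [-0.04  0.03 -0.02] w 0.0876 j [-0.01  0.18  1.31 -0.    1.65  0.02]
D [-0.0242  0.0224  0.1073] [-0.0032  0.0007 -0.0197]
```

View pics/w5b.png

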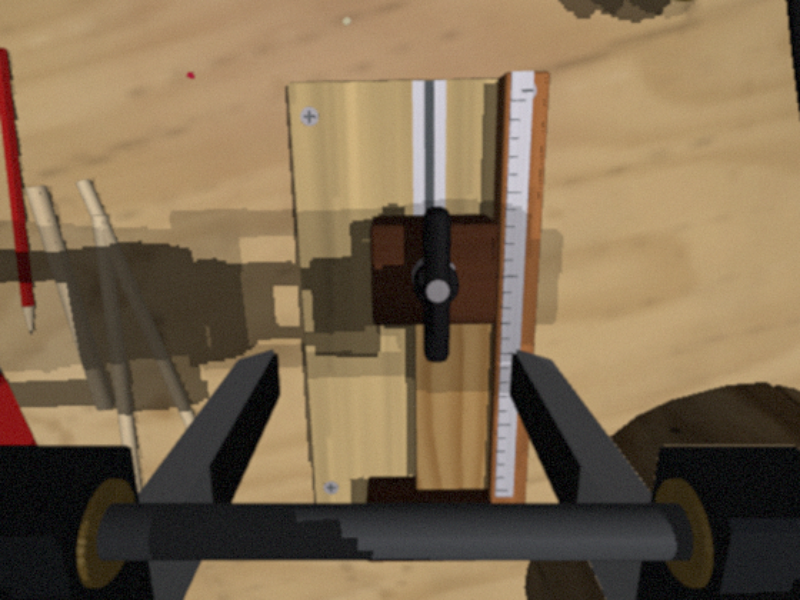

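Run:
```python
from h import *
s=load('w5')
for v in (240,320):
    print('row',v)
    for u in range(336,360): 
        p=px(s,u,v); print(u,(p*1e3).round(0).astype(int),s['img'][v,u],end=' | ')
print('\ncol')
for u in (315,):
    for v in range(334,352): p=px(s,u,v); print(v,(p*1e3).round(0).astype(int),s['img'][v,u],end=' | ')
    print()
    for v in range(219,232): p=px(s,u+5,v); print(v,(p*1e3).round(0).astype(int),s['img'][v,u+5],end=' | ')
```

```text
row 240
336 [639   1  37] [137 105  66] | 337 [639   1  37] [132 102  64] | 338 [641   1  36] [128  99  57] | 339 [641   1  37] [128  98  58] | 340 [642   1  36] [130  93  57] | 341 [643   1  36] [130  97  59] | 342 [644   1  38] [112  86  55] | 343 [645   1  37] [68 50 33] | 344 [646   1  37] [50 42 25] | 345 [647   0  35] [47 33 18] | 346 [647   2  40] [51 30 15] | 347 [647   4  44] [80 49 30] | 348 [648   3  43] [110  73  41] | 349 [649   4  44] [116  77  49] | 350 [650   4  44] [124  97  92] | 351 [651   4  46] [142 136 140] | 352 [590 127 361] [155 156 164] | 353 [652   4  46] [161 159 166] | 354 [653   4  46] [152 150 155] | 355 [655   4  44] [157 154 160] | 356 [655   4  44] [157 156 158] | 357 [656   4  47] [153 150 158] | 358 [657   4  46] [158 152 160] | 359 [658   4  46] [147 144 150] | row 320
336 [639 -82  37] [149 112  65] | 337 [640 -82  37] [153 116  68] | 338 [641 -83  37] [159 123  77] | 339 [642 -83  37] [133 102  67] | 340 [643 -83  37] [93 73 45] | 341 [644 -83  36] [72 59 35] | 342 [645 -83  36] [47 32 14] | 343 [646 -81  39] [63 38 24] | 344 [646 -78  44] [98 6
[... 874 characters left out ...]
 32 19] | 344 [ 618 -107   40] [20  3  0] | 345 [ 618 -107   42] [32 31 25] | 346 [ 618 -107   43] [32 21 17] | 347 [ 618 -107   44] [30 13 19] | 348 [ 618 -108   45] [25 23 15] | 349 [ 617 -107   47] [27 19 18] | 350 [ 617 -106   50] [32 18 12] | 351 [ 617 -108   49] [20 15  3] | 
219 [590 127 361] [69 40 14] | 220 [621  30  64] [69 44 27] | 221 [621  29  64] [65 37 25] | 222 [621  28  63] [58 38 20] | 223 [621  27  62] [59 38 29] | 224 [621  26  64] [55 31 15] | 225 [621  26  64] [52 31 23] | 226 [621  24  61] [70 48 29] | 227 [624  14  36] [111  84  52] | 228 [624  13  36] [125  95  57] | 229 [624  12  37] [125  94  57] | 230 [624  12  37] [122  94  55] | 231 [624  11  38] [124  96  57] |
```

Run:
```python
from h import *
s=load('w5'); g=s['img'].sum(2).astype(int)
P=[]
for v in list(range(150,182,2))+list(range(214,248,2)):
    r=np.where(g[v,285:330]<75)[0]+285
    if len(r)<5: continue
    P.append([(r.min()+r.max())/2,v,len(r)])
P=np.array(P); W=np.array([px(s,u,v,.093)[:2] for u,v,_ in P]); print(P[:,2], (W[[0,-1]]*1e3).round(1)); print('bar',np.polyfit(W[:,1],W[:,0],1))
F=[]
for v in range(60,340,5):
    row=g[v,335:375]; k=np.argmax(np.diff(row)); F.append(px(s,335+k+1,v,.0445)[:2])
F=np.array(F); 
from numpy import polyfit
c=polyfit(F[:,1],F[:,0],1); m=abs(F[:,0]-np.polyval(c,F[:,1]))<.003; print('fence scale edge',polyfit(F[m,1],F[m,0],1),m.sum())
```

```text
[11. 36. 36. 31. 24. 22. 24. 22. 21. 24. 25. 27. 22. 24. 23. 21. 23. 22.
 27. 25. 27. 24. 24. 15. 15. 12. 15. 12. 12. 11. 11. 14. 12.] [[608.2  92.1]
 [606.6  19. ]]
bar [0.00091854 0.60490604]
fence scale edge [0.01965007 0.65051834] 53
```

```bash
python3 -c "
from h import *
print(close_job())"
```

```text
the job is handed in; nothing more can be done
None
```

The rail lies flat on the bed, flush along the fence and against the head block, with the tail stop up against its other end and the T-knob turned fully tight. I handed the job in at 22.4 s with the robot clear of everything; it gave no verdict.

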